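Measure the tagged growing block in the slant-board case

TASK

Lift the red paddle to release the germination case's lid and swing the lid wide open, to about upright or beyond. Then take the height gauge from its steel plate and lower it gently and squarely onto the sloping board astride the block with the yellow label, so that the sprung foot rests on that block and reads its height; let go and leave the gauge standing there with the lid open. Keep the block where it lies, and do not disturb the other block, the tube rack, the bottle or the dishes.

Things in the scene. Friction and masses are not known exactly. Their poses are not given: they have to be found in the camera images.
- case: White wedge-shaped germination case, fixed, 140 mm deep (x), 250 mm wide (y). Origin: centre of its underside. x points from its low front (65 mm high, towards the robot) to its high back (130 mm), z up. The top slopes 25 degrees, rising towards +x. Inside, 48 mm below the lid and parallel to it, lies a pale green rubber-faced slant board, 236 mm wide. The walls stay below the lid's plane.
- case_hinge (a point): Middle of the lid's hinge line, at the top back edge of the case (70 mm behind the case origin, 130 mm above the bench). The hinge axis is the case's y.
- lid (a joint): Clear flat lid with grey rim, hinged at the back: 154 mm from hinge to front edge, 250 mm wide, 0.25 kg. Angle in rad: 0 shut (sloping 25 degrees down to the front), growing as the front edge swings up and back; 2.0 is upright, 2.3 its stop. A stiff hinge (0.3 N m) holds it at whatever angle it is left.
- paddle (a joint): Red paddle latch pivoted on the middle of the lid's front edge, sticking out level towards the robot when shut. Angle in rad to the lid: 0 at rest, grows as its outer end is lifted, stop 0.65; a light spring (0.02 to 0.05 N m) returns it. A pawl under it locks the lid; lifted 0.45 or more (outer end 18 mm up) the pawl is clear, and lifting on by the paddle swings the lid.
- paddle_bar (a point): Centre of the red crossbar at the paddle's outer end: a free-turning roller, 16 mm in diameter, 36 mm long along the case's y, 40 mm from the paddle's pivot, about 73 mm above the bench when shut. Pinch it end to end (36 mm) from above: it turns freely, so the hand need not follow the turning. It is 193 mm from the hinge line with the paddle at rest, 179 mm with the paddle at its stop.
- tagged_block: The block to measure: brown growing block with a yellow band and a small upright yellow label (13 mm tall) on its uphill end; 80 mm up the slope (its x), 30 mm wide (its y), 24 mm high (its z). Loose, 0.12 kg, on the slant board, its z square to the board (25 degrees off vertical, leaning to the robot). Origin: centre of its underside.
- plain_block: Another brown block without yellow, 80 x 30 x 14 mm, beside the tagged one on the slant board (either may be left or right; 70 to 120 mm apart between centres). Origin: centre of its underside. Leave it alone.
- gauge: Bridge height gauge, loose, 0.35-0.5 kg, on a steel zero plate (110x100x8 mm). Origin: centre of its underside, between two dark skids 70 mm long (its x), 12 wide, 12 high, at y -27 and +27 mm: 42 mm gap between. Aluminium bridge 45 to 57 mm up; on it a blue handle 30 mm (x) by 26 mm (y), 57 to 107 mm up. z up the handle; symmetrical. A rod rises from the handle's top, at most 35 mm.
- gauge_grip (a point): Point to grip in the gauge's blue handle, on its axis, 85 mm above the skids' underside.
- foot (a joint): The gauge's reading in m: height of the sprung round foot (16 mm across, on the gauge's axis) above the skids' underside. 0 on the zero plate, -0.006 hanging in the air, +0.024 with the gauge standing square on the board and the foot on the tagged block, +0.014 on the plain one. The spring presses with 0.7 to 2 N. The red-tipped rod shows it above the handle.
- tube_rack: Red rack of blue-capped tubes, 110 x 170 x 109 mm high, loose bystander. Origin: centre of its underside.
- wash_bottle: White bottle with red cap, 60 mm across, 150 mm high, loose bystander. Origin: centre of its underside.
- dishes: Stack of three clear dishes, 90 mm across, 44 mm high, loose bystander. Origin: centre of its underside.

How it is judged (in metres and radians):
On the way, in this order (a step that is already met when the one before it is completed fails the run):
1. the paddle is lifted (more than 0.4 rad) while the lid is still nearly shut (value of joint paddle above 0.4 rad and value of joint lid below 0.3 rad), for 0.02 s.
2. the lid is swung wide open (more than 1.7 rad) (value of joint lid above 1.7 rad), for 0.2 s.
3. the gauge is lifted clear of its plate in the fingers, its foot hanging free (height (world z) of gauge above 0.03 m and value of joint foot below -0.003 m and contact force between the fingers and gauge above 1 N), for 0.2 s.
4. the gauge, still in the fingers, is lowered until its foot on the tagged block reads 20 mm or more (value of joint foot above 0.02 m and contact force between foot and tagged_block above 0.3 N and contact force between the fingers and gauge above 1 N), for 0.1 s.
At the end, for the whole second after the job is handed in: The gauge stands released and at rest on the slant board, square to the tagged block within 0.08 rad, its foot pressing on the tagged block and reading 22 to 26 mm; the lid is open by more than 1.7 rad; both blocks lie within 15 mm of where they started (value of joint foot between 0.022 and 0.026 m and angle between the z axis of gauge and the z axis of tagged_block, either way round below 0.08 rad and contact force between foot and tagged_block above 0.3 N and value of joint lid above 1.7 rad and linear speed of gauge below 0.01 m/s and distance of each of tagged_block, plain_block from where it was at the start of the episode below 0.015 m); the robot touches nothing.
It fails at once if the gauge is pressed on the case with more than 80 N (contact force between gauge and case above 80 N).
It fails at once if the gauge is pressed on the tagged block with more than 25 N (contact force between gauge and tagged_block above 25 N).
It fails at once if the plain block is moved more than 15 mm (distance of plain_block from where it was at the start of the episode above 0.015 m).
It fails at once if the tube rack, the bottle or the stack of dishes is moved more than 30 mm (distance of any of tube_rack, wash_bottle, dishes from where it was at the start of the episode above 0.03 m).
It also fails if it takes over 61 s, if anything falls off the work surface, if the arm or the gripper's body presses on something with over 40 N, if the wrist force passes 120 N, or if a joint passes its speed limit or range.

ROBOT

A 6-joint arm with a two-finger parallel gripper is mounted at the origin on the work surface. World frame = base frame: x ahead of the robot, y to its left, z up, the work surface at z = 0. Lengths are in mm, angles in rad, forces in N, time in s.
With the tool pointing down it reaches from about 275 to 825 mm from the base axis. Payload 4.9 kg.
Tool frame: the origin (TCP) lies at the very end of the fingers, on their centre line; the grasp point (between the pads) lies 19 mm behind it; z points along the fingers, y is the line along which they close (so a half turn about z gives the same grasp; the last joint's range is limited). The gripper opens to 85 mm and grips with 20 to 120 N. Pads are 22 mm wide; open, the fingers measure 114 mm over their backs; the gripper's body (76 mm by 85 mm) begins 54 mm behind the grasp point. The pads swing forward as they close: fully open they stand 13 mm farther back than shut.
Start: joints at [1.029, 0.326, -0.193, 1.052, 0, 1.437], TCP at [218.121, 504.917, 210.681] pointing down, gripper open.
Joint ranges: [-2.65, 2.65], [-0.97, 1.79], [-1.3, 1.35], [-1.93, 2.1], [-1.47, 1.37], [-3.14, 3.14]. Speed limits (rad/s): [2.57, 2.57, 3.14, 3.14, 3.14, 3.14].

INTERFACE

Orientations are given as [roll, pitch, yaw] about the fixed x, y, z axes, in that order (R = Rz(yaw) Ry(pitch) Rx(roll)).
In Python, from bench import bot, solve_ik, imaging gives the robot as it stands. Calls block until the motion is done:
- bot.move_ptp(position, orientation): joint-space move of the TCP to a pose.
- bot.movel(position, rot=None, max_speed=150, threshold=None): straight line of the TCP; rot=None keeps the orientation; max_speed is the mean speed in mm/s. With threshold (N) it stops when the force on the tool has changed by that much, and returns True; else False.
- bot.move_j(angles): joint-space move.
- bot.grip(opening, effort=None): opening from 0.0 (shut) to 1.0 (fully open); effort is the grip in N (None keeps the last); returns when the fingers have stopped.
- bot.dwell(seconds).
- solve_ik(position, orientation): joint angles nearest the present ones, or None.
- bot.get_state(): the state.
- imaging.capture(name): name is "scene" or "top" or "wrist"; returns the picture (420x560x3 uint8, blue, green, red); there is no depth.
- imaging.camera_model(name): a dict with "K" (3x3 intrinsics, pixels), "position" and "rotation" of the camera in the world. Camera axes: x right, y up, looking along -z (the intrinsics and any distortion apply to the point x, -y, -z); pixel columns grow to the right and rows downward; lengths in mm; the calibration is good to about 2 mm. A picture is of the moment at which its call begins: read the wrist's pose just before it. camera_model takes no time and is no camera call; for the wrist camera it gives the pose at the moment of the call.
A pose or a line that the arm cannot do raises bot.IKError and nothing moves.
- bot.sign_off(): hands the job in; it is judged then, once.
The state is a dict: "t": time; "qpos": joint angles; "joint_velocities": joint speeds; "effort": joint torques, N m; "tcp_pos": TCP position; "orientation": TCP orientation; "contact_force": force on the tool from outside, world axes, zero at the start; "wrist_torque": the same for the moment, N m; "opening": opening from 0.0 (shut) to 1.0 (fully open); "gripper_force": force on a finger pad.
Only numpy, scipy, OpenCV 4.12 (cv2) and the standard library are available. Lean on these libraries where they do the work, as an engineer would, in place of code of your own. Each camera call takes 0.05 s, during which the arm holds its last target. There are 200 camera calls.

## Working session

There is one attempt and no reset: what is moved stays moved. The work goes in short steps, each a Python script; the robot and the scene stay as the last script left them, time stands still between calls to the robot, and variables do not carry over. Pictures are saved under pics/ and viewed, at most 13 in all, crops included, and the job is handed in when it is done.

```bash
ls; mkdir -p pics; python3 - <<'E'
from bench import bot, solve_ik, imaging
import cv2
for n in ("scene","top"):
    im=imaging.capture(n); cv2.imwrite(f"pics/{n}0.png",im)
    m=imaging.camera_model(n); print(n,m)
print(bot.get_state())
E
```

```text
pics
scene {'K': array([[492.40262809,   0.        , 282.46500732],
       [  0.        , 492.40262809, 211.94321607],
       [  0.        ,   0.        ,   1.        ]]), 'position': array([1559.97891832,  386.36667188,  872.50230759]), 'rotation': array([0.95873845, 0.00631492, 2.01865192])}
top {'K': array([[432.65174451,   0.        , 273.80022076],
       [  0.        , 432.65174451, 212.90331639],
       [  0.        ,   0.        ,   1.        ]]), 'position': array([ 422.31736159,  -71.85199805, 1394.24143651]), 'rotation': array([ 0.13149549, -0.01074276, -1.55573597])}
{'t': 0.1, 'qpos': array([ 1.02881721e+00,  3.26896138e-01, -1.93482883e-01,  1.05200197e+00,
       -2.18048389e-05,  1.43660049e+00]), 'joint_velocities': array([-0.00026198, -0.00201492,  0.00206884, -0.00228462,  0.00066554,
       -0.00017442]), 'effort': array([ 2.37628428e-04, -4.44240296e+01,  2.63036782e+01,  7.89032289e-03,
       -1.48884810e-04,  4.87757376e-06]), 'tcp_pos': array([217.82081221, 504.42291619, 209.96618321]), 'orientation': array([-3.14001932e+00, -1.90408507e-04,  2.73380925e+00]), 'contact_force': array([ 0.45852165, -0.28708146, -0.24695005]), 'wrist_torque': array([ 0.03361746, -0.02427586,  0.03338905]), 'gripper_force': 0.0, 'opening': 1.0009763207016562}
```

View pics/top0.png

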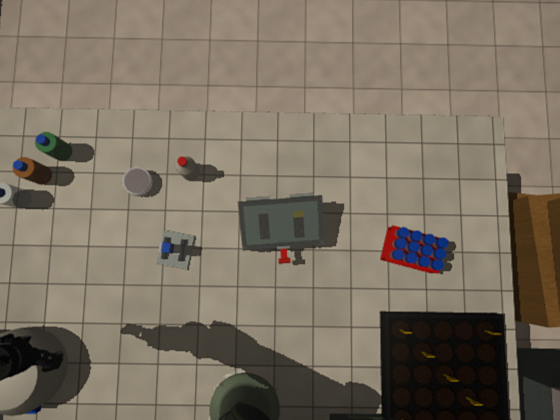

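View pics/scene0.png

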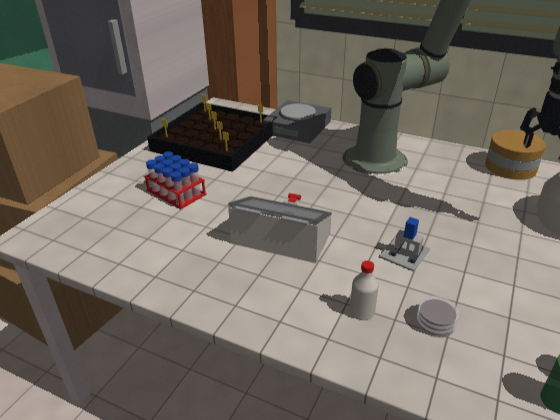

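The top view shows the case around (282,222) with its red paddle at (285,256), the gauge at (176,249), and the tagged block on the right at (298,222). I'll enlarge that area for closer readings.

```bash
python3 - <<'E'
import cv2
im=cv2.imread("pics/top0.png")
a=cv2.resize(im[185:275,230:335],None,fx=7,fy=6,interpolation=cv2.INTER_CUBIC)[:600,:800]
a=cv2.resize(im[185:270,230:340],None,fx=7,fy=7,interpolation=cv2.INTER_CUBIC)
b=cv2.resize(im[222:277,145:210],None,fx=10,fy=10,interpolation=cv2.INTER_CUBIC)
for c,u,v,s in((a,230,185,7),(b,145,222,10)):
    c[:]=cv2.convertScaleAbs(c,alpha=1.4)
    for k in range(0,c.shape[1]//s,10): cv2.putText(c,str(u+k),(k*s,10),0,.4,(0,255,255)); cv2.line(c,(k*s,12),(k*s,18),(0,255,255))
    for k in range(0,c.shape[0]//s,10): cv2.putText(c,str(v+k),(0,k*s+4),0,.4,(0,255,255))
cv2.imwrite("pics/a.png",a);cv2.imwrite("pics/b.png",b)
E
```

```text
(no output)
```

View pics/a.png

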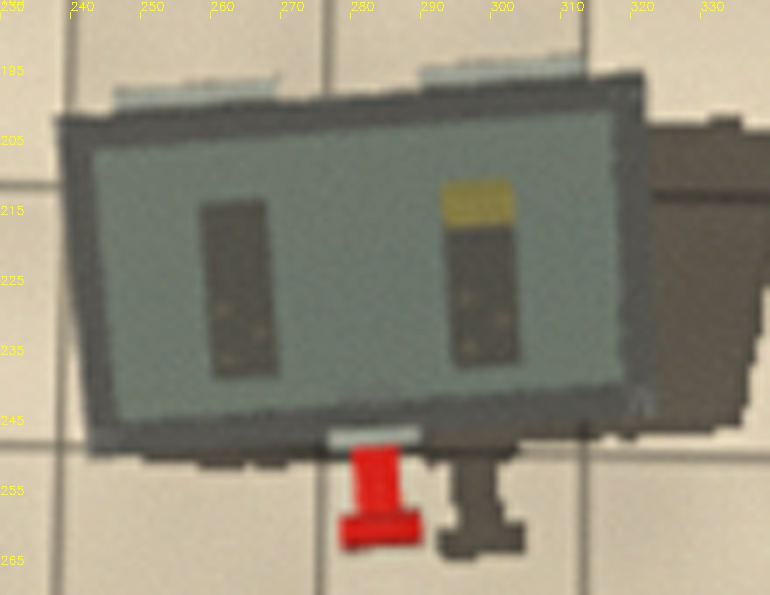

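View pics/b.png

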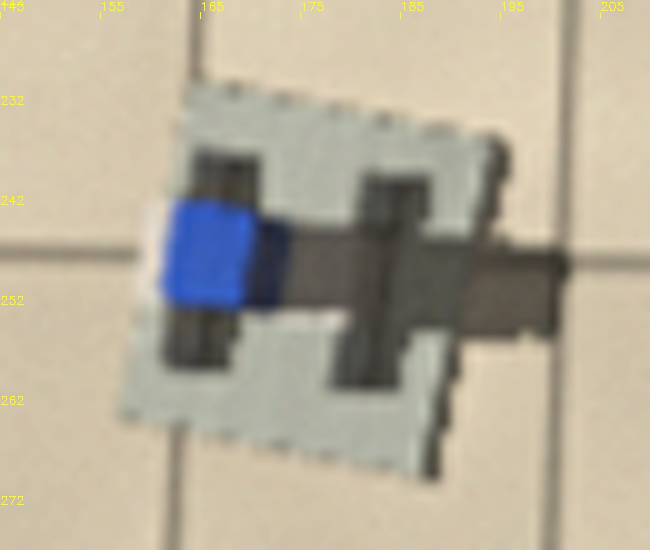

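In the crops I read these pixel positions, as (column, row):
- **Lid corners:** (238.3,201.9), (321.9,195.7), (323.1,242.9) and (242.9,249.6).
- **Bar:** (284.4,260.7).
- **Tagged block:** on the right, with its front corners at (294.7,237.4) and (304.3,236.4).
- **Gauge:** handle top at (165.9,247.3), skid centres at (166.1,248.1) and (183,250.2).

Next I'll turn these into poses.

```bash
cat > h.py <<'E'
import numpy as np
from scipy.spatial.transform import Rotation as R
from scipy.optimize import least_squares
from bench import bot, solve_ik, imaging
def model(n):
    m=imaging.camera_model(n); return m["K"],np.array(m["position"]),R.from_euler("xyz",m["rotation"]).as_matrix()
def proj(m,P):
    K,c,Rm=m; p=(np.atleast_2d(P)-c)@Rm; q=np.c_[p[:,0],-p[:,1],-p[:,2]]@K.T
    return q[:,:2]/q[:,2:]
def back(m,uv,z):
    K,c,Rm=m; d=np.linalg.inv(K)@[uv[0],uv[1],1]; d=Rm@[d[0],-d[1],-d[2]]
    return c+d*(z-c[2])/d[2]
A=np.radians(25); SL=np.array([np.cos(A),0,np.sin(A)]); NO=np.array([-np.sin(A),0,np.cos(A)])
HINGE=np.array([70,0,130.])
def c2w(case,P):
    x,y,yaw=case; return np.atleast_2d(P)@R.from_euler("z",yaw).as_matrix().T+[x,y,0]
def board(s,v,h):  # s: distance down from hinge along slope, v lateral, h above board
    return HINGE-SL*s+NO*(h-48)+[0,v,0]
E
cat > fit.py <<'E'
from h import *
m=model("top")
f=lambda X,Y:(230+X/7-.5,185+Y/7-.5)
lidp=np.array([f(58,118),f(643,75),f(652,405),f(90,452)])
lidP=np.array([board(0,125,48),board(0,-125,48),board(154,-125,48),board(154,125,48)])
barp=f(381,530); barP=[70-184.4,0,77]
P=np.vstack([lidP,barP]); p=np.vstack([lidp,barp])
r=least_squares(lambda q:(proj(m,c2w(q,P))-p).ravel(),[550,-80,0],loss="soft_l1",x_scale=[1,1,.01])
print("case",r.x,r.fun.reshape(-1,2).round(1).tolist())
case=r.x
print("bar",c2w(case,[70-184.4,0,73]),back(m,barp,77))
for n,h,c in (("tag",24,[(453,367),(520,360)]),("plain",14,[(213,380),(278,375),(200,205),(265,200)])):
    c=np.array([f(*q) for q in c])
    def res(q):
        s,v,y=q; o=[]
        for a,b in [(40,15),(40,-15),(-40,15),(-40,-15)][:len(c)]:
            ds=a*np.cos(y)+b*np.sin(y); dv=b*np.cos(y)-a*np.sin(y)
            # a=40 -> downhill end
            o.append(board(s+ds,v+dv,h))
        return np.r_[(proj(m,c2w(case,o))-c).ravel(), 5*y]
    r=least_squares(res,[75,0,0],x_scale=[1,1,.01]); print(n,r.x,r.fun.round(2),c2w(case,board(*r.x[:2],0)))
g=lambda X,Y:(145+X/10-.5,222+Y/10-.5)
a=[back(m,g(*q),12)[:2] for q in ((225,155),(197,368),(395,175),(365,388))]  # plate 8 + skid 12 ~ top 20
a=[back(m,g(*q),20)[:2] for q in ((225,155),(197,368),(395,175),(365,388))]
print("gauge skids ctr",np.mean(a,0),[np.degrees(np.arctan2(*(a[i]-a[i+1])[::-1])) for i in (0,2)],"lat",np.degrees(np.arctan2(*((a[0]+a[1]-a[2]-a[3])[::-1]))),np.linalg.norm(a[0]+a[1]-a[2]-a[3])/2)
print("handle top",back(m,g(209,253),115))
E
python3 fit.py
```

```text
case [ 5.65554926e+02 -1.05763122e+02  9.39198417e-02] [[-0.4, -0.4], [0.1, -0.7], [0.5, 0.5], [-0.3, 0.1], [0.1, 0.4]]
bar [[ 451.65911275 -116.49176254   73.        ]] [ 452.74272724 -116.22302213   77.        ]
tag [ 9.59957853e+01 -5.28789536e+01  1.72285918e-02] [-0.01 -0.05  0.01  0.05  0.09] [[ 573.78348644 -158.10105101   45.92765428]]
plain [ 9.63303897e+01  5.35864432e+01 -3.45352522e-03] [-0.16 -0.35  0.12 -0.35 -0.21  0.34  0.25  0.34 -0.02] [[563.49704916 -52.13331118  45.78624439]]
gauge skids ctr [485.20431859 229.75677455] [np.float64(-4.771106543660013), np.float64(-5.599604518632902)] lat 84.16606789148503 53.863761654209625
handle top [485.79058955 234.56211696 115.        ]
```

```bash
cat >> h.py <<'E'
CASE=np.array([565.55,-105.76,0.0939])
def rpy(tilt,yaw):  # tool down, tilted forward by tilt about y, tool y along yawed +y
    M=R.from_euler("z",yaw).as_matrix()@np.array([[-np.cos(tilt),0,np.sin(tilt)],[0,1,0],[-np.sin(tilt),0,-np.cos(tilt)]])
    return R.from_matrix(M).as_euler("xyz")
def st():
    s=bot.get_state(); print(round(s["t"],2),s["tcp_pos"].round(1),"F",s["contact_force"].round(1),"T",s["wrist_torque"].round(2),"op",round(s["opening"],3),"gf",round(s["gripper_force"],1))
E
python3 - <<'E'
from h import *
o=rpy(0,CASE[2])
def hw(x,z): return c2w(CASE,[70+x,0,130+z-19])[0]   # TCP for bar at (x,z) from hinge
for t in np.arange(0,2.2,.15):
    ph=np.radians(10.55)-t; print(round(t,2), solve_ik(hw(-179*np.cos(ph),-179*np.sin(ph)),o) is not None, end=" ")
bot.move_ptp(hw(-184.4,100),o); st()
import cv2; cv2.imwrite("pics/w1.png",imaging.capture("wrist"))
bot.movel(hw(-184.4,-57),max_speed=120,threshold=8); st()
bot.grip(0.0,30); st()
E
```

```text
0.0 True 0.15 True 0.3 True 0.45 True 0.6 True 0.75 True 0.9 True 1.05 True 1.2 True 1.35 True 1.5 True 1.65 True 1.8 True 1.95 True 2.1 True 2.47 [ 451.8 -115.9  211. ] F [ 0.2 -0.2 -0.2] T [-0.01 -0.04  0.02] op 1.002 gf 0.0
3.98 [ 452.2 -116.7   54.6] F [-0.1 -0.3  0.7] T [ 0.01 -0.01 -0.02] op 1.003 gf 0.0
4.49 [ 451.5 -114.4   54.2] F [-1.2  7.   6.2] T [ 1.37  0.16 -0.09] op 0.397 gf 29.3
```

View pics/w1.png

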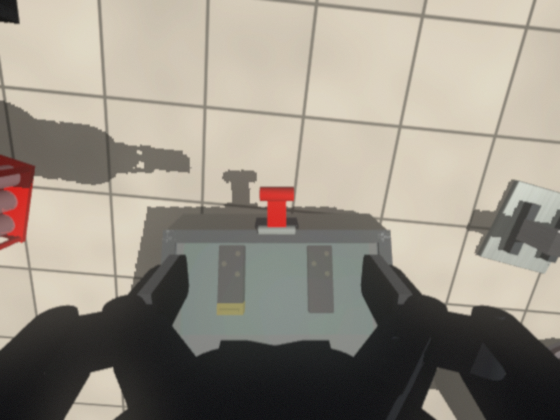

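The wrist view shows the bar at (276,193), centred between the fingers. The grip closed at 34 mm, which matches the bar held end to end. Now I'll lift and swing.

```bash
python3 - <<'E'
from h import *
o=rpy(0,CASE[2])
def hw(x,z): return c2w(CASE,[70+x,2.5,130+z-19])[0]
for a in (.3,.65):
    bot.movel(hw(-184.4+40*(1-np.cos(a)),-57+40*np.sin(a)),max_speed=60)
bot.dwell(.1); st()
for t in np.arange(.2,2.15,.2).tolist()+[2.12]:
    ph=np.radians(10.55)-t; bot.movel(hw(-179*np.cos(ph),-179*np.sin(ph)),max_speed=110)
    if round(t,1) in(.2,1.0,1.8,2.1): st()
import cv2; cv2.imwrite("pics/s2.png",imaging.capture("scene"))
E
```

```text
5.33 [ 458.8 -113.3   78. ] F [-5.9 -1.3  2.3] T [-0.11  1.05 -0.1 ] op 0.405 gf 30.4
5.8 [ 456.7 -113.5  113.8] F [-3.7 -1.   0.2] T [ 0.    0.87 -0.12] op 0.405 gf 30.7
7.7 [ 513.4 -108.   242.3] F [-5.4  1.3  7.1] T [ 0.25  1.37 -0.15] op 0.403 gf 31.5
9.6 [644.9 -95.4 290.5] F [1.6 2.4 5.3] T [ 0.53 -0.32 -0.23] op 0.4 gf 31.3
10.42 [699.9 -90.2 278.2] F [3.1 2.3 3.3] T [ 0.73 -0.69 -0.14] op 0.4 gf 31.1
```

View pics/s2.png

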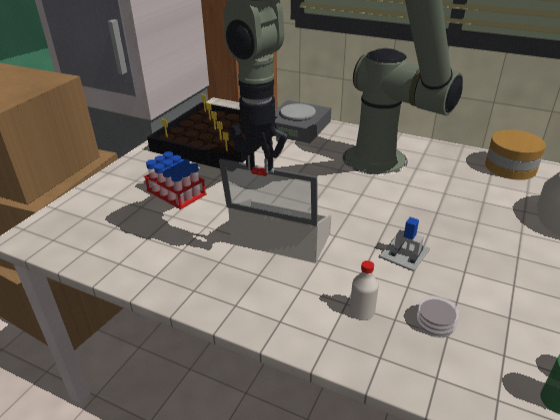

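The lid is standing upright, seen edge-lit at (268,190) with the bar still pinched. I'll release it, back off, and look at the blocks and then the gauge with the wrist camera.

```bash
cat > go3.py <<'E'
from h import *
import cv2,pickle
o=rpy(0,CASE[2])
bot.grip(0.65); st()
p=bot.get_state()["tcp_pos"]
bot.movel(p+[0,0,65],max_speed=150); st()
bot.movel([500,-118,330],o,max_speed=300)
M={}
def snap(n): M[n]=model("wrist"); im=imaging.capture("wrist"); cv2.imwrite(f"pics/{n}.png",im)
bot.dwell(.15); snap("wc")
g=np.radians(-5.3)
bot.move_ptp([470,230,280],rpy(0,g)); bot.dwell(.15); st(); snap("wg")
pickle.dump(M,open("M.pkl","wb"))
E
python3 go3.py
cat > crop.py <<'E'
import cv2,sys
n,u,v,w,h,s=sys.argv[1],*map(int,sys.argv[2:7])
c=cv2.resize(cv2.imread(f"pics/{n}.png")[v:v+h,u:u+w],None,fx=s,fy=s,interpolation=cv2.INTER_CUBIC)
c=cv2.convertScaleAbs(c,alpha=1.4)
for k in range(0,w,20): cv2.putText(c,str(u+k),(k*s,10),0,.4,(0,0,255)); cv2.line(c,(k*s,12),(k*s,18),(0,0,255))
for k in range(0,h,20): cv2.putText(c,str(v+k),(0,k*s+4),0,.4,(0,0,255))
cv2.imwrite(f"pics/{n}_c.png",c)
E
python3 crop.py wc 170 150 200 150 4; python3 crop.py wg 180 80 200 150 4
```

```text
10.81 [697.9 -91.2 277.5] F [0.5 0.7 0.2] T [ 0.02 -0.01 -0.02] op 0.65 gf 0.0
11.38 [697.8 -91.3 341.8] F [ 0.2  0.5 -1. ] T [ 0.03 -0.06  0.04] op 0.647 gf 0.0
13.94 [470.7 229.  280.2] F [ 0.4 -0.1  0.9] T [-0.02 -0.01 -0.02] op 0.651 gf 0.0
```

View pics/wc_c.png

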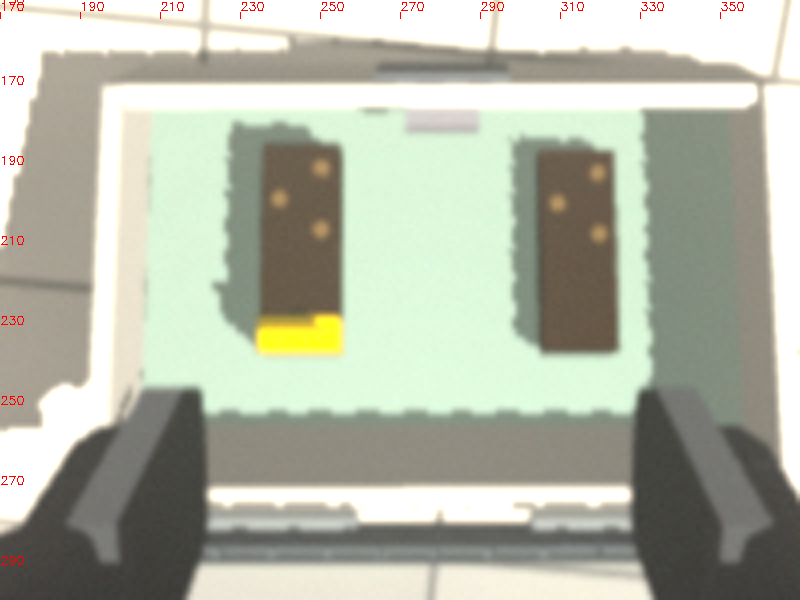

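View pics/wg.png

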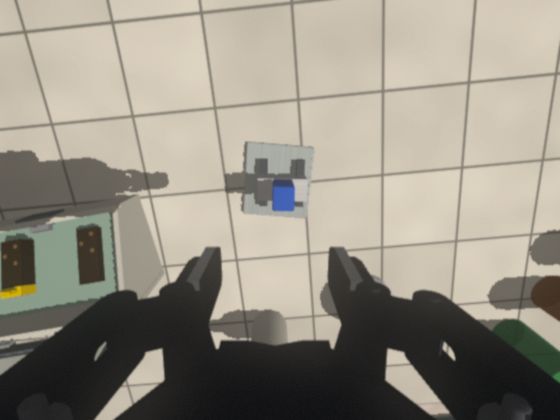

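The wrist view shows the tagged block with top corners at about (235.8,186), (255.3,186), (235,238.5) and (255.5,238.5). The gauge handle is at (284,195) on its plate. Now a closer crop of the gauge.

```bash
python3 crop.py wg 230 130 100 100 6
```

```text
(no output)
```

View pics/wg_c.png

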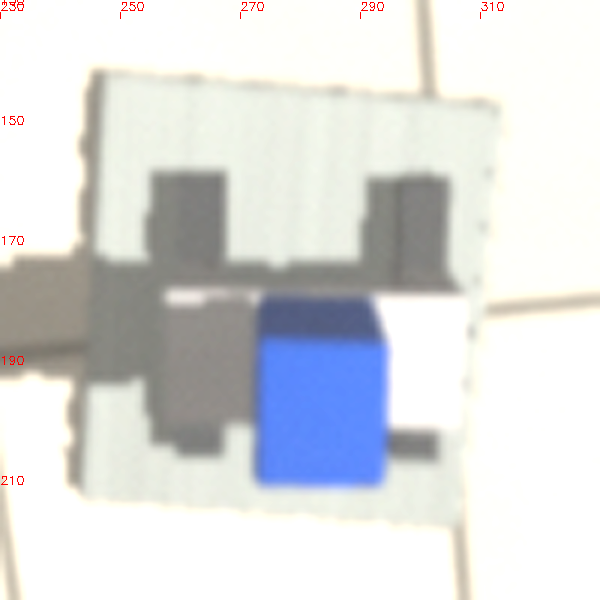

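```bash
cat > fit2.py <<'E'
from h import *
import pickle
M=pickle.load(open("M.pkl","rb"))
m=M["wg"]; g=lambda X,Y:(230+X/6-.5,130+Y/6-.5)
# tool/camera frame: image up = -x robot side, left = -y
P=[(-15,-13,115),(-15,13,115),(15,-13,115),(15,13,115),(-35,-21,20),(-35,21,20),(-35,33,20),(35,33,14)]
p=[(255,340),(386,340),(254,486),(384,486),(226,172),(396,178),(448,178),(438,460)]
P=np.array(P,float);p=np.array([g(*q) for q in p])
for i in (range(8),range(4),range(4,8)):
    i=list(i); r=least_squares(lambda q:(proj(m,c2w(q,P[i]))-p[i]).ravel(),[485,230,-.09],x_scale=[1,1,.01],loss="soft_l1")
    print("gauge",r.x.round(3),r.fun.reshape(-1,2).round(1).tolist())
m=M["wc"]; f=lambda X,Y:(170+X/4-.5,150+Y/4-.5)
case=CASE
# check the case: inner/outer walls unknown, use hinge/board: board lateral edges
for n,h,c in (("tag",24,[(263,144),(341,144),(260,354),(342,354)]),("plain",14,[(537,152),(613,151),(541,354),(618,352)])):
    c=np.array([f(*q) for q in c])
    def res(q):
        s,v,y=q;o=[]
        for a,b in [(40,-15),(40,15),(-40,-15),(-40,15)]:
            o.append(board(s+a*np.cos(y)+b*np.sin(y),v+b*np.cos(y)-a*np.sin(y),h))
        return (proj(m,c2w(case,o))-c).ravel()
    r=least_squares(res,[75,0,0],x_scale=[1,1,.01]); print(n,r.x.round(3),r.fun.round(1),c2w(case,board(*r.x[:2],0)))
E
python3 fit2.py
```

```text
gauge [ 4.85187e+02  2.36699e+02 -1.05000e-01] [[-0.3, -0.5], [0.5, -0.2], [-0.4, 0.3], [0.1, 0.6], [-0.3, 0.6], [0.5, -0.1], [0.2, 0.0], [-0.3, -1.2]]
gauge [ 4.85134e+02  2.36727e+02 -9.60000e-02] [[-0.4, -0.4], [0.4, -0.4], [-0.2, 0.4], [0.3, 0.4]]
gauge [ 4.85194e+02  2.36574e+02 -1.09000e-01] [[-0.3, 0.6], [0.5, 0.0], [0.2, 0.1], [-0.5, -1.1]]
tag [ 9.6875e+01 -5.1783e+01  1.1000e-02] [ 0.1  0.3  0.   0.1  0.2 -0.1 -0.3 -0.3] [[ 572.88165126 -157.08149704   45.5561908 ]]
plain [9.7185e+01 5.4305e+01 4.0000e-03] [-0.1 -0.4 -0.  -0.2 -0.1  0.1  0.2  0.5] [[562.65447621 -51.48749666  45.42496792]]
```

Both views agree on the blocks and on the gauge, with its centre at about (485,236.5) and yaw -0.10. Next I'll grasp and lift the gauge.

```bash
cat >> h.py <<'E'
TAG=c2w(CASE,board(96.6,-52.2,0))[0]; TY=CASE[2]+.012
NW=c2w([0,0,TY],NO)[0]
E
python3 - <<'E'
from h import *
import cv2
g=-.10; G=np.array([485.2,236.4])
bot.movel([*G,180],rpy(0,g),max_speed=250)
bot.movel([*G,74],max_speed=100,threshold=8); st()
bot.grip(0.0,80); st()
cv2.imwrite("pics/wgr.png",imaging.capture("wrist"))
bot.movel([*G,140],max_speed=80); bot.dwell(.3); st()
print(TAG, solve_ik(TAG+NW*(66+130),rpy(A,TY)), solve_ik(TAG+NW*64,rpy(A,TY)))
E
```

```text
15.76 [485.8 236.6  74.6] F [0.6 0.4 0.3] T [-0.03 -0.01 -0.03] op 0.65 gf 0.0
16.13 [485.7 236.9  74.8] F [-0.1  1.9  5.5] T [ 0.19  0.22 -0.01] op 0.282 gf 79.1
17.46 [485.  236.3 139.6] F [-0.8 -0.3 -4.3] T [ 0.04 -0.02 -0.03] op 0.281 gf 78.7
[ 573.16866987 -157.47347455   45.67230214] [-0.65738516 -0.00894636 -0.66575233  0.58899786  0.29647995 -0.7143303 ] [-0.56889219  0.23888369 -0.74851949  0.23420373  0.26719234 -0.62738842]
```

```bash
python3 - <<'E'
from h import *
import cv2,numpy as np
o=rpy(A,TY)
p=bot.get_state()["tcp_pos"]; bot.movel([p[0],p[1],250],max_speed=150)
bot.move_ptp(TAG+NW*(66+130),o); st()
bot.movel(TAG+NW*(66+50),max_speed=100); bot.dwell(.2); st(); print(TAG+NW*116)
w=imaging.capture("wrist"); t=imaging.capture("top"); 
w=cv2.convertScaleAbs(w[0:420,100:460],alpha=1.4)
c=cv2.convertScaleAbs(cv2.resize(t[180:280,230:340],None,fx=4,fy=4,interpolation=cv2.INTER_CUBIC),alpha=1.4)
out=np.zeros((420,800,3),np.uint8); out[:,:360]=w; out[:400,360:800]=c
cv2.imwrite("pics/pre.png",out)
E
```

```text
19.84 [ 490.9 -165.6  223.2] F [ 0.3  0.3 -3.6] T [-0.11  0.89 -0.  ] op 0.285 gf 78.7
20.99 [ 524.6 -163.   151.5] F [-0.  -0.2 -4.3] T [-0.13  0.92  0.02] op 0.285 gf 78.6
[ 524.41959054 -162.65538794  150.80400543]
```

View pics/pre.png

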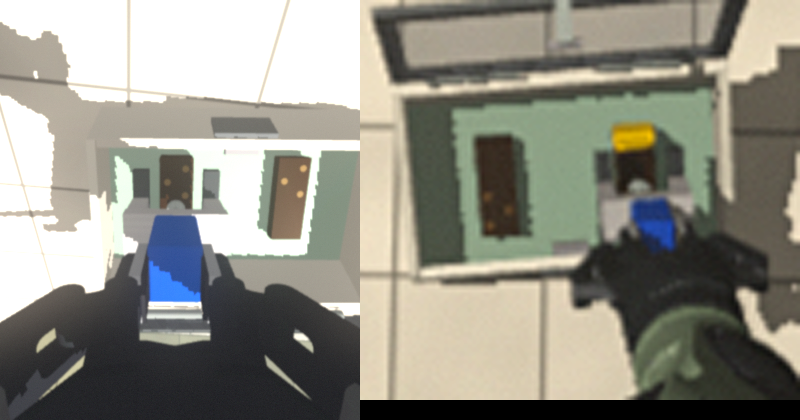

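In the wrist view the skids (at columns 142 and 211) straddle the block (160–193) evenly, and the lid is open. I'll lower the gauge.

```bash
python3 - <<'E'
from h import *
bot.movel(TAG+NW*(66+32),max_speed=60); st()
bot.movel(TAG+NW*(66+6),max_speed=30,threshold=15); st()
hit=bot.movel(TAG+NW*(66-6),max_speed=10,threshold=7); print(hit); st()
bot.dwell(.4); st()
s=bot.get_state(); d=np.array(s["tcp_pos"])-TAG; print("height",d@NW, d-(d@NW)*NW)
E
```

```text
21.54 [ 531.7 -161.5  133.7] F [-0.4 -0.9 -5. ] T [-0.1   0.91 -0.01] op 0.283 gf 78.7
22.56 [ 542.9 -160.6  111. ] F [ 0.1  0.8 -3.9] T [0.02 0.89 0.04] op 0.285 gf 78.8
True
23.21 [ 544.8 -160.3  106.3] F [-2.3 -0.4  4.2] T [-0.15  0.35 -0.02] op 0.287 gf 79.8
23.61 [ 544.7 -160.3  106.3] F [-2.1 -0.2  6. ] T [-0.19  0.26 -0.01] op 0.283 gf 79.9
height 67.00199202717413 [-0.29562586  0.19357672 -0.12753898]
```

```bash
python3 - <<'E'
from h import *
import cv2
bot.movel(TAG+NW*66,max_speed=10,threshold=8); bot.dwell(.2); st()
bot.grip(0.5); bot.dwell(.2); st()
p=np.array(bot.get_state()["tcp_pos"])
bot.movel(p+NW*110,max_speed=80,threshold=8); st()
bot.dwell(.3)
w=imaging.capture("wrist"); t=imaging.capture("scene")
w=cv2.convertScaleAbs(w[0:420,100:460],alpha=1.4)
c=cv2.convertScaleAbs(cv2.resize(t[130:270,200:354],None,fx=3,fy=3,interpolation=cv2.INTER_CUBIC)[:420,:440],alpha=1.4)
out=np.zeros((420,800,3),np.uint8); out[:,:360]=w; out[:,360:800]=c[:,:440]
cv2.imwrite("pics/end.png",out)
E
```

```text
24.03 [ 544.7 -160.3  106.3] F [-2.3  0.2  5.3] T [-0.22  0.13 -0.02] op 0.283 gf 79.8
24.55 [ 543.3 -159.4  104.9] F [ 0.8  0.1 -0. ] T [-0.08  0.37  0.01] op 0.499 gf 0.0
26.07 [ 496.9 -164.1  204.1] F [-0.8 -0.   0.8] T [-0.06  0.37 -0.  ] op 0.502 gf 0.0
```

View pics/end.png

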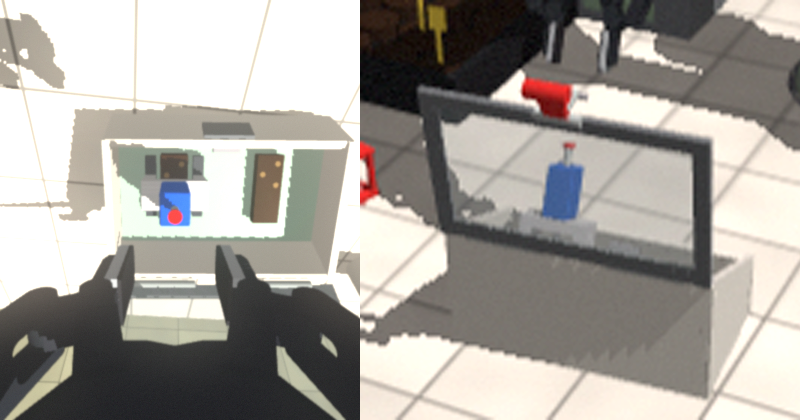

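The gauge stands free at (175,195), astride the block, with its red-tipped rod raised. The lid is open and the fingers are clear of everything, so I'm handing in.

```bash
python3 -c "
from bench import bot
print(bot.sign_off())"
```

```text
the job is handed in; nothing more can be done
None
```

The job is handed in: the lid is open to about upright and the gauge stands released astride the yellow-labelled block with its rod raised, though the pass/fail verdict was not shown to me and I saw no foot reading.

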